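Press the dry box lid home, corner by corner

TASK

The gasketed lid of the dry box under the bench riser stands proud. Press it down one corner at a time, each corner fully home before you go on to the next (it may rock up again when you let go), until the lid sits flat and sealed all round; lean the tool in under the deck for the two rear corners. The lid is brittle, so press with no more than 60 N, and leave the bottle, the marker and the tape roll alone.

Things in the scene. Friction and masses are not known exactly. Their poses are not given: they have to be found in the camera images.
- stand: Fixed bench riser with a white dry box (128 in x, 138 in y, rim 70 up) on its foot plate (x -100 to 140, y +-95, 8 thick). Origin on the worktop below the middle of the box; x to the rear (away from the robot at zero yaw), y left, z up. White flange round the box 38 to 45 up, black gasket band above it. Rear panel and posts from x = 120, 235 high, carry the deck.
- deck_edge (a point): Middle of the lower front edge of the upper deck: at x = 30, y = 0, 235 above the worktop. Deck runs from here to x = 140, y +-95, 10 thick, with a tip box on it up to 305. It hangs over the lid's rear corners: a tool pointing straight down cannot reach them; lean it 30 to 45 degrees, fingers pointing down and to the rear.
- lid: Loose rigid grey lid, 140 (x) x 150 (y), 0.3 kg, over the box, with a skirt reaching 24 below its 5 mm plate, 3 play all round; over 60 N cracks it. Origin: middle of the plate's underside, axes as the stand's. Starts 6 to 8 proud; home: origin 70 up, skirt edge at the flange, black band hidden.
- lid_centre (a point): Middle of the top of the lid's plate (75 up when home). Under each corner disc a rubber pad holds the lid up; it gives way at about 12 N, slides down and stays down. The rigid lid rocks: as one corner goes down the opposite one rises (to 16 proud), and a released corner may rise again though its pad stays down. Just go on: all is flat once the four pads are down.
- front_left (a point): Centre of the top of the lid's corner disc, nearer the robot side, left: grey disc 24 across and 2 high, at (-50, +55) mm from the middle of the lid. With this corner home it is 77 above the worktop; at the start 83 to 86. Press here, with shut fingers.
- front_right (a point): Centre of the top of the lid's corner disc, nearer the robot side, right: grey disc 24 across and 2 high, at (-50, -55) mm from the middle of the lid. With this corner home it is 77 above the worktop; at the start 83 to 86. Press here, with shut fingers.
- rear_left (a point): Centre of the top of the lid's corner disc, far side under the deck, left: grey disc 24 across and 2 high, at (+50, +55) mm from the middle of the lid. With this corner home it is 77 above the worktop; at the start 83 to 86. Press here, with shut fingers.
- rear_right (a point): Centre of the top of the lid's corner disc, far side under the deck, right: grey disc 24 across and 2 high, at (+50, -55) mm from the middle of the lid. With this corner home it is 77 above the worktop; at the start 83 to 86. Press here, with shut fingers.
- bottle_mid (a point): Bystander: white reagent bottle, 31 across and 66 high, standing left of the stand; the point is half-way up.
- marker_mid (a point): Bystander: dark marker pen 130 long, 16 high, lying right of the stand; the point is its middle.
- tape_mid (a point): Bystander: cream roll of tape 90 across, 19 high, lying flat behind and left of the stand; the point is its middle.
There are look-alikes about, which are no part of the job. There is more than one size of the lid; the job needs the larger.

How it is judged (in metres and radians):
On the way:
1. a first corner is pressed home (within 2.5 mm) while the other three corners still stand proud by more than 3.5 mm (((z of front_left in the frame of stand below 0.0795 m and z of each of front_right, rear_left, rear_right in the frame of stand above 0.0805 m) or (z of front_right in the frame of stand below 0.0795 m and z of each of front_left, rear_left, rear_right in the frame of stand above 0.0805 m) or (z of rear_left in the frame of stand below 0.0795 m and z of each of front_left, front_right, rear_right in the frame of stand above 0.0805 m) or (z of rear_right in the frame of stand below 0.0795 m and z of each of front_left, front_right, rear_left in the frame of stand above 0.0805 m))), for 0.05 s.
At the end, for the whole second after the job is handed in: All four corners of the lid are home, none more than 2.5 mm above its seated height, the lid still centred on the box within 8 mm and at rest (z of each of front_left, front_right, rear_left, rear_right in the frame of stand below 0.0795 m and x of lid in the frame of stand between -0.008 and 0.008 m and y of lid in the frame of stand between -0.008 and 0.008 m and linear speed of lid below 0.01 m/s); the robot touches nothing.
It fails at once if the lid is pressed with more than 60 N (contact force between any of the fingers, the arm and lid above 60 N).
It fails at once if the bottle, marker or tape roll is moved more than 20 mm (distance of any of bottle_mid, marker_mid, tape_mid from where it was at the start of the episode above 0.02 m).
It also fails if it takes over 64 s, if anything falls off the work surface, if the arm or the gripper's body presses on something with over 40 N, if the wrist force passes 120 N, or if a joint passes its speed limit or range.

ROBOT

A 6-joint arm with a two-finger parallel gripper is mounted at the origin on a cart in front of the work surface, level with it; the furniture and walls round the work are solid. World frame = base frame: x ahead of the robot, y to its left, z up, the work surface at z = 0. Lengths are in m, angles in degrees, forces in N, time in s.
With the tool pointing down it reaches from about 0.375 to 0.9 m from the base axis. Payload 3.1 kg.
Tool frame: the origin (TCP) lies midway between the tips of the shut fingers; the grasp point (between the pads) lies 19 mm behind it; z points along the fingers, y is the line along which they close (so a half turn about z gives the same grasp; the last joint's range is limited). The gripper opens to 87 mm and grips with 3 to 60 N. Pads are 19 mm wide; open, the fingers measure 117 mm over their backs; the gripper's body (75 mm by 190 mm) begins 51 mm behind the grasp point.
Start: joints at [60.648, 30.224, 82.088, -0, 67.689, -10.227], TCP at [0.205, 0.59, 0.223] pointing down, gripper open.
Joint ranges: [-176.69, 176.69], [-43.24, 126.21], [12.49, 139.97], [-82, 262], [0, 151.66], [-163.58, 163.58]. Speed limits (degrees/s): [159.86, 159.86, 180, 180, 180, 180].

INTERFACE

Orientations are given as a 3x3 rotation matrix whose columns are the frame's x, y, z axes.
In Python, from rig import * gives the robot as it stands.
- The arm moves only by the tool jog_arm, never from a script. Its arguments are lists of equal length, an entry for each row: "delta_pos": the shift along the world's x, y, z in cm, a list of three; "turn": the turn about the world's z in degrees; "grip": the closure, from 0 (fully open) to 1 (shut). In form: {"delta_pos": [[x, y, z], ...], "turn": [turn, ...], "grip": [grip, ...]}. A call has 1 to 12 rows; each row is the pose to reach, as a shift and turn from the pose commanded when the call began; what a row does not reach only later rows make up. A row lasts 1/8 s, in which the tool goes at most 62.5 mm and 10.7 degrees, less where a joint would pass 70% of its speed; a pose out of reach is approached as far as the arm can. A call with a gripper value outside its range is refused whole. The fingers move at their own pace and stop on an object; the grip force is fixed at half the most. Time passes only in rows, so rows that repeat a pose let the fingers close. It gives the time, the measured TCP pose, the force, the opening and the grip force at its end, in the units of the state.
- read_state(): the state, without advancing time (a new reading comes with each control period).
- capture(name): name is "side" or "top"; returns a dict with "color" (420x560x3 uint8, blue, green, red), "fovy" (degrees; the focal length in pixels is half the picture's height over the tangent of half this angle, whatever the lens; pixels are square), "cx", "cy" (the principal point, pixels), "camera_from_world" (4x4, takes a point from world to camera coordinates). Camera axes: x right, y up, looking along -z (the intrinsics and any distortion apply to the point x, -y, -z); pixel columns grow to the right and rows downward; lengths in m; the calibration is good to about 2 mm. A picture is of the moment at which its call begins. There is no depth.
- hand_in(): hands the job in; it is judged then, once.
The state is a dict: "time_s": time; "joint_positions": joint angles; "qvel": joint speeds; "tau": joint torques, N m; "position": TCP position; "tcp_rot": TCP orientation; "force": force on the tool from outside, world axes, zero at the start; "moment": the same for the moment, N m; "opening": opening from 0.0 (shut) to 1.0 (fully open); "grasp_force": force on a finger pad.
Only numpy, scipy, OpenCV 4.12 (cv2) and the standard library are available. Lean on these libraries where they do the work, as an engineer would, in place of code of your own. Each camera call takes 0.05 s, during which the arm holds its last target. There are 200 camera calls.

## Working session

There is one attempt and no reset: what is moved stays moved. The work goes in short steps, Python scripts to look and compute and a tool call to move; the robot and the scene stay as the last step left them, time stands still between calls to the robot, and variables do not carry over. Pictures are saved under pics/ and viewed, at most 10 in all, crops included, and the job is handed in when it is done.

Besides the shell and the picture viewer there is one more tool, called after "Request:" in YAML: its name, and indented under it one key for each argument. jog_arm: Moves the arm, as the interface text tells. Its arguments: {"type":"object","properties":{"delta_pos":{"type":"array"},"turn":{"type":"array"},"grip":{"type":"array"}},"required":["delta_pos","turn","grip"]}

```bash
ls; mkdir -p pics
python3 - <<'E'
from rig import *
import cv2,numpy as np
s=read_state(); print({k:np.round(s[k],3).tolist() for k in s})
a=capture("side");b=capture("top")
for n,c in (("side",a),("top",b)):
    cv2.imwrite(f"pics/{n}0.png",c["color"]); print(n,{k:np.round(c[k],3).tolist() for k in c if k!="color"})
E
```

```text
pics
{'time_s': 0.0, 'joint_positions': [60.646, 30.278, 82.156, 0.001, 67.688, -10.226], 'qvel': [-0.011, -0.02, -0.076, 0.003, 0.091, -0.009], 'tau': [-0.0, -44.004, -17.659, 0.063, 0.058, -0.0], 'position': [0.204, 0.59, 0.222], 'tcp_rot': [[-0.945, 0.328, -0.001], [0.328, 0.945, -0.002], [0.0, -0.002, -1.0]], 'force': [-0.236, 0.154, -0.513], 'moment': [0.011, 0.031, 0.014], 'grasp_force': 0.0, 'opening': 1.0}
side {'fovy': 45.878, 'cx': 278.67, 'cy': 212.867, 'camera_from_world': [[0.96, -0.279, -0.009, -0.581], [0.243, 0.821, 0.516, -0.268], [-0.137, -0.498, 0.857, -0.891], [0.0, 0.0, 0.0, 1.0]]}
top {'fovy': 52.908, 'cx': 274.241, 'cy': 206.359, 'camera_from_world': [[0.001, -1.0, -0.004, 0.04], [0.981, -0.0, 0.194, -0.608], [-0.194, -0.004, 0.981, -0.886], [0.0, 0.0, 0.0, 1.0]]}
```

View pics/side0.png

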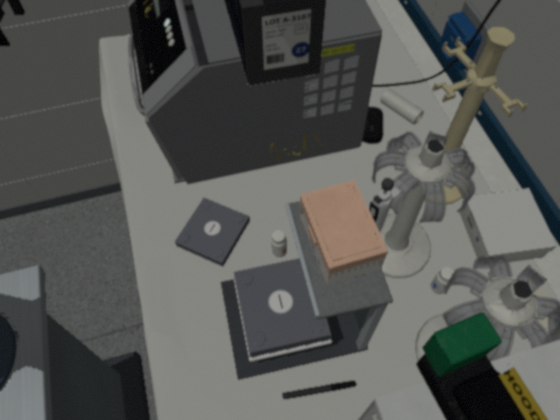

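View pics/top0.png

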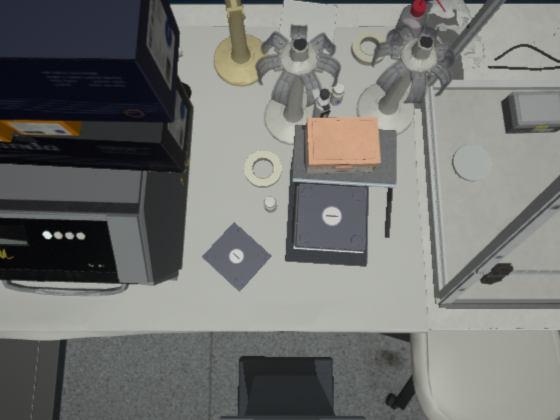

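The side view shows the stand with its lid centred near (281,302), the deck and tip box above right, the bottle (278,243), the marker (320,390), and a loose look-alike lid (212,230). In the top view the lid is near (332,216), the tape (263,168), the bottle (270,204), the marker (388,212) and the look-alike (236,256).

```bash
cat > h.py <<'E'
import numpy as np,cv2
from rig import *
def ray(c,u,v,z):
    f=c["color"].shape[0]/2/np.tan(np.radians(c["fovy"]/2)); M=c["camera_from_world"]; R=M[:3,:3]
    o=-R.T@M[:3,3]; d=R.T@np.array([(u-c["cx"])/f,-(v-c["cy"])/f,-1.]); return o+d*(z-o[2])/d[2]
def proj(c,p):
    f=c["color"].shape[0]/2/np.tan(np.radians(c["fovy"]/2)); M=c["camera_from_world"]; q=M[:3,:3]@np.array(p)+M[:3,3]
    return np.array([c["cx"]+f*q[0]/-q[2],c["cy"]-f*q[1]/-q[2]])
def crop(c,x,y,w,h,s,name):
    im=cv2.resize(c["color"][y:y+h,x:x+w],None,fx=s,fy=s,interpolation=cv2.INTER_CUBIC)
    return cv2.convertScaleAbs(im,alpha=1.8,beta=10)
E
python3 - <<'E'
from h import *
a=capture("side");b=capture("top")
A=crop(a,215,170,185,215,2.7,0);B=crop(b,280,105,125,165,3.5,0)
H=max(A.shape[0],B.shape[0]);H=min(H,600)
pad=lambda i:cv2.copyMakeBorder(i[:H],0,H-min(H,i.shape[0]),0,0,cv2.BORDER_CONSTANT)
A=cv2.resize(A,(0,0),fx=.72,fy=.72) if A.shape[1]+B.shape[1]>1000 else A
o=np.hstack([pad(A)[:,:362] if 0 else cv2.resize(pad(A),None,fx=.7,fy=1) if 0 else pad(A)]);print(A.shape,B.shape)
cv2.imwrite("pics/sc.png",A);cv2.imwrite("pics/tc.png",B)
E
```

```text
(580, 500, 3) (578, 438, 3)
```

View pics/sc.png

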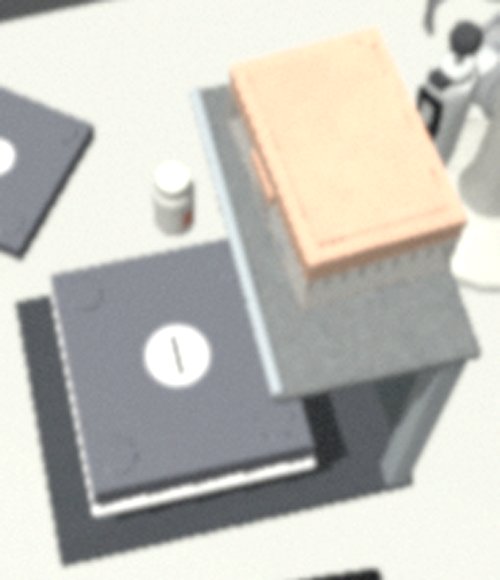

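View pics/tc.png

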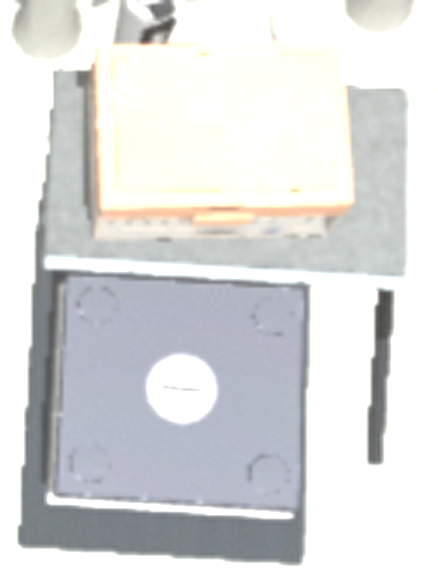

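The crops show the white label at (182,388) in the top crop, with discs FL (90,464), FR (270,474), RL (98,305) and RR (273,315). In the side crop the label is at (178,355).

Run:
```python
from h import *
a=capture("side");b=capture("top")
T={k:ray(b,280+u/3.5,105+v/3.5,.085) for k,(u,v) in dict(FL=(90,464),FR=(270,474),RL=(98,305),RR=(273,315),C=(182,388)).items()}
S={k:ray(a,215+u/2.7,170+v/2.7,.085) for k,(u,v) in dict(FL=(88,295),FR=(122,455),C=(178,355)).items()}
print({k:v.round(4) for k,v in T.items()});print({k:v.round(4) for k,v in S.items()})
# foot plate, deck edge
print("deck edge",[ray(b,280+u/3.5,105+v/3.5,.245).round(4) for u,v in((45,257),(406,272))])
print("foot front",[ray(b,280+u/3.5,105+v/3.5,.008).round(4) for u,v in((20,548),(302,563))])
print("marker",ray(b,388,212,.01),"bottle",ray(b,270,204,.05))
import rig; print([n for n in dir(rig) if n[0]!='_'])
```

```text
{'FL': array([ 0.5346, -0.0279,  0.085 ]), 'FR': array([ 0.5285, -0.1379,  0.085 ]), 'RL': array([ 0.6347, -0.0343,  0.085 ]), 'RR': array([ 0.6282, -0.1435,  0.085 ]), 'C': array([ 0.5819, -0.0855,  0.085 ])}
{'FL': array([ 0.54  , -0.0296,  0.085 ]), 'FR': array([ 0.5338, -0.1384,  0.085 ]), 'C': array([ 0.5849, -0.086 ,  0.085 ])}
deck edge [array([0.623 , 0.0053, 0.245 ]), array([ 0.6149, -0.1813,  0.245 ])]
foot front [array([0.4884, 0.0135, 0.008 ]), array([ 0.4787, -0.1716,  0.008 ])]
marker [ 0.60416441 -0.22736865  0.01      ] bottle [0.61525259 0.0494743  0.05      ]
['PlanningError', 'capture', 'hand_in', 'read_state']
```

Request:
jog_arm:
  delta_pos:
    - [1.8, -5, 1]
    - [3.6, -10, 2]
    - [5.4, -15, 3]
    - [7.2, -20, 3]
    - [9, -25, 3]
    - [10.5, -30, 3]
    - [12.5, -35.5, 3]
    - [14.5, -41, 3]
    - [16.5, -46.5, 3]
    - [19, -52, 3]
    - [21.5, -57, 3]
    - [24, -61.8, 3]
  turn: [3, 6, 9, 12, 16, 16, 16, 16, 16, 16, 16, 16]
  grip: [1, 1, 1, 1, 1, 1, 1, 1, 1, 1, 1, 1]

```text
time_s: 1.8
position: [0.4454, -0.0295, 0.2528]
tcp_rot: [[-0.998, 0.056, 0.001], [0.056, 0.998, 0.0], [-0.001, 0.0, -1.0]]
force: [1.4, 0.5, 0.7]
opening: 0.004
grasp_force: 0.0
```

Request:
jog_arm:
  delta_pos:
    - [4.6, 0, 0]
    - [9.2, 0, 0]
    - [9.2, 0, -5]
    - [9.2, 0, -10]
    - [9.2, 0, -14]
    - [9.2, 0, -15.5]
    - [9.2, 0, -15.8]
    - [9.2, 0, -15.8]
  turn: [0, 0, 0, 0, 0, 0, 0, 0]
  grip: [1, 1, 1, 1, 1, 1, 1, 1]

```text
time_s: 2.8
position: [0.5378, -0.0278, 0.0957]
tcp_rot: [[-0.999, 0.054, 0.003], [0.054, 0.999, -0.001], [-0.003, -0.001, -1.0]]
force: [0.7, 0.3, 0.5]
opening: 0.006
grasp_force: 0.0
```

Run:
```python
from h import *
a=capture("side");b=capture("top")
A=crop(a,215,200,160,180,2.5,0);B=crop(b,280,150,125,125,3.2,0)
B=cv2.copyMakeBorder(B,0,A.shape[0]-B.shape[0],0,0,0);cv2.imwrite("pics/p1.png",np.hstack([A,B]));print(A.shape,B.shape,read_state()["force"])
```

```text
(450, 400, 3) (450, 400, 3) [-0.0760883   0.07393724 -0.16251921]
```

View pics/p1.png

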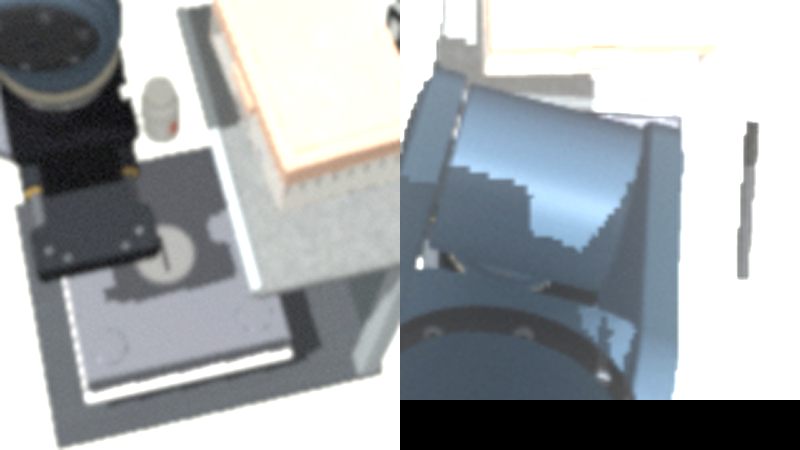

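The tool stands over FL, clear of the deck. Its body is about 75 mm in x as expected, and the disc itself is hidden by the gripper. Next is the press at FL.

Request:
jog_arm:
  delta_pos:
    - [0, 0, -0.4]
    - [0, 0, -0.8]
    - [0, 0, -0.9]
    - [0, 0, -1.0]
    - [0, 0, -1.1]
    - [0, 0, -1.2]
    - [0, 0, -1.2]
  turn: [0, 0, 0, 0, 0, 0, 0]
  grip: [1, 1, 1, 1, 1, 1, 1]

```text
time_s: 3.78
position: [0.5366, -0.0274, 0.0837]
tcp_rot: [[-0.999, 0.054, -0.0], [0.054, 0.999, -0.0], [0.0, -0.0, -1.0]]
force: [-2.2, 0.2, 8.8]
opening: 0.001
grasp_force: 4.6
```

Contact: 8.8 N at z = 83.7 mm.

Request:
jog_arm:
  delta_pos:
    - [0, 0, -0.1]
    - [0, 0, -0.15]
    - [0, 0, -0.2]
    - [0, 0, -0.25]
    - [0, 0, -0.3]
    - [0, 0, -0.3]
  turn: [0, 0, 0, 0, 0, 0]
  grip: [1, 1, 1, 1, 1, 1]

```text
time_s: 4.53
position: [0.5365, -0.0273, 0.0814]
tcp_rot: [[-0.999, 0.054, 0.0], [0.054, 0.999, 0.0], [-0.0, 0.0, -1.0]]
force: [-3.5, 0.7, 14.0]
opening: 0.006
grasp_force: 7.3
```

Request:
jog_arm:
  delta_pos:
    - [0, 0, -0.05]
    - [0, 0, -0.1]
    - [0, 0, -0.15]
    - [0, 0, -0.2]
    - [0, 0, -0.25]
    - [0, 0, -0.3]
    - [0, 0, -0.3]
  turn: [0, 0, 0, 0, 0, 0, 0]
  grip: [1, 1, 1, 1, 1, 1, 1]

```text
time_s: 5.4
position: [0.5364, -0.0271, 0.0789]
tcp_rot: [[-0.999, 0.054, 0.0], [0.054, 0.999, 0.0], [-0.0, 0.0, -1.0]]
force: [-4.7, 1.6, 17.4]
opening: 0.003
grasp_force: 9.4
```

Request:
jog_arm:
  delta_pos:
    - [0, 0, -0.05]
    - [0, 0, -0.1]
    - [0, 0, -0.15]
    - [0, 0, -0.2]
    - [0, 0, -0.2]
  turn: [0, 0, 0, 0, 0]
  grip: [1, 1, 1, 1, 1]

```text
time_s: 6.02
position: [0.5364, -0.0271, 0.0786]
tcp_rot: [[-0.999, 0.054, 0.001], [0.054, 0.999, -0.0], [-0.001, -0.0, -1.0]]
force: [-7.5, 1.9, 30.9]
opening: 0.003
grasp_force: 15.7
```

Request:
jog_arm:
  delta_pos:
    - [0, 0, -0.05]
    - [0, 0, -0.1]
    - [0, 0, -0.1]
  turn: [0, 0, 0]
  grip: [1, 1, 1]

```text
time_s: 6.4
position: [0.5364, -0.0271, 0.0785]
tcp_rot: [[-0.999, 0.054, 0.001], [0.054, 0.999, -0.0], [-0.001, -0.0, -1.0]]
force: [-9.9, 2.2, 37.1]
opening: 0.007
grasp_force: 18.9
```

Run:
```python
from h import *
a=capture("side");A=crop(a,215,220,160,170,3.4,0)
cv2.imwrite("pics/p2.png",A);s=read_state();print(s["force"],s["position"])
```

```text
[-8.98025967  1.91218955 37.42441758] [ 0.53641661 -0.02709488  0.07852546]
```

View pics/p2.png

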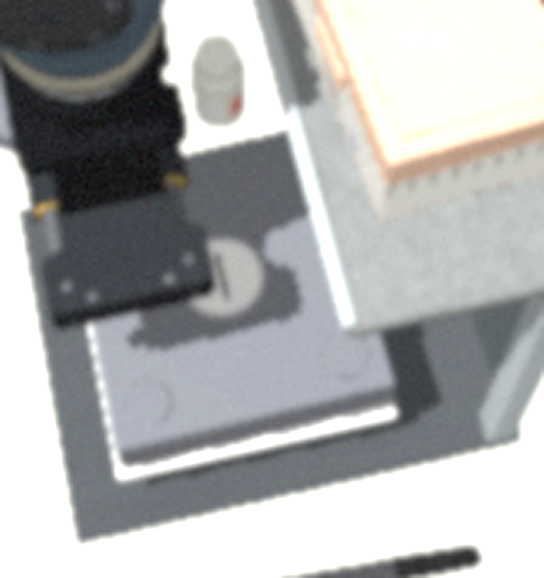

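FL is at a hard stop at z 78.5 mm and 37 N, and the near edge of the lid is still intact and proud. FR is visible at (150,402). Next is FR.

Request:
jog_arm:
  delta_pos:
    - [0, 0, 1]
    - [0, 0, 2.8]
    - [-0.3, -5.5, 2.8]
    - [-0.6, -11, 2.8]
    - [-0.6, -11, 2.2]
    - [-0.6, -11, 1.8]
    - [-0.6, -11, 1.5]
    - [-0.6, -11, 1.3]
    - [-0.6, -11, 1.1]
    - [-0.6, -11, 1.0]
    - [-0.6, -11, 1.0]
  turn: [0, 0, 0, 0, 0, 0, 0, 0, 0, 0, 0]
  grip: [1, 1, 1, 1, 1, 1, 1, 1, 1, 1, 1]

```text
time_s: 7.82
position: [0.5308, -0.1371, 0.0838]
tcp_rot: [[-0.999, 0.054, 0.0], [0.054, 0.999, 0.0], [-0.0, 0.0, -1.0]]
force: [-0.6, 2.0, 2.1]
opening: 0.006
grasp_force: 1.0
```

Request:
jog_arm:
  delta_pos:
    - [0, 0, -0.1]
    - [0, 0, -0.2]
    - [0, 0, -0.3]
    - [0, 0, -0.4]
    - [0, 0, -0.5]
    - [0, 0, -0.6]
    - [0, 0, -0.6]
  turn: [0, 0, 0, 0, 0, 0, 0]
  grip: [1, 1, 1, 1, 1, 1, 1]

```text
time_s: 8.7
position: [0.5305, -0.1372, 0.079]
tcp_rot: [[-0.999, 0.054, 0.0], [0.054, 0.999, 0.0], [-0.0, 0.0, -1.0]]
force: [-2.8, 1.9, 10.4]
opening: 0.005
grasp_force: 5.7
```

Request:
jog_arm:
  delta_pos:
    - [0, 0, -0.1]
    - [0, 0, -0.2]
    - [0, 0, -0.25]
    - [0, 0, -0.3]
    - [0, 0, -0.3]
  turn: [0, 0, 0, 0, 0]
  grip: [1, 1, 1, 1, 1]

```text
time_s: 9.32
position: [0.5306, -0.1372, 0.0783]
tcp_rot: [[-0.999, 0.054, 0.001], [0.054, 0.999, -0.0], [-0.001, -0.0, -1.0]]
force: [-6.4, 3.9, 27.2]
opening: 0.002
grasp_force: 13.7
```

Request:
jog_arm:
  delta_pos:
    - [0, 0, -0.05]
    - [0, 0, -0.1]
    - [0, 0, -0.15]
    - [0, 0, -0.15]
  turn: [0, 0, 0, 0]
  grip: [1, 1, 1, 1]

```text
time_s: 9.82
position: [0.5306, -0.1372, 0.0781]
tcp_rot: [[-0.999, 0.054, 0.001], [0.054, 0.999, -0.001], [-0.001, -0.001, -1.0]]
force: [-8.0, 5.2, 37.1]
opening: 0.005
grasp_force: 18.5
```

FR is home too. The jog only turns the tool about z, so leaning isn't possible. For the rear corners I'll use leverage instead: press as far back as the vertical tool clears the deck, so the rear pads carry about 40% of the force. I'll approach carefully.

Request:
jog_arm:
  delta_pos:
    - [0, 0, 1]
    - [0, 0, 3]
    - [0.9, -0.2, 3]
    - [1.8, -0.4, 3]
    - [2.3, -0.5, 3]
    - [2.8, -0.5, 3]
    - [2.8, -0.5, 3]
  turn: [0, 0, 0, 0, 0, 0, 0]
  grip: [1, 1, 1, 1, 1, 1, 1]

```text
time_s: 10.7
position: [0.5589, -0.1424, 0.1025]
tcp_rot: [[-0.999, 0.054, -0.0], [0.054, 0.999, 0.0], [0.0, 0.0, -1.0]]
force: [0.8, -0.1, -0.0]
opening: 0.007
grasp_force: 0.0
```

Run:
```python
from h import *
a=capture("side");b=capture("top");A=cv2.resize(a["color"][130:400,180:420],None,fx=1.67,fy=2.0*.835);B=cv2.resize(b["color"][80:350,220:450],None,fx=1.7,fy=1.67)
o=cv2.convertScaleAbs(np.hstack([A,B]),alpha=1.6,beta=10)[:600,:800]
cv2.imwrite("pics/p3.png",o);s=read_state();print(s["force"],s["position"],s["tau"],s["joint_positions"])
```

```text
[ 0.22116348 -1.10080881  0.32190937] [ 0.55839109 -0.1422715   0.10271449] [-7.67414476e-04 -4.27590573e+01 -1.23935285e+01 -4.65911964e-02
  4.22790286e-02  2.49808108e-04] [-2.53991607e+01  3.58439526e+01  9.50457825e+01 -3.37050226e-03
  4.91670747e+01 -1.12281067e+02]
```

View pics/p3.png

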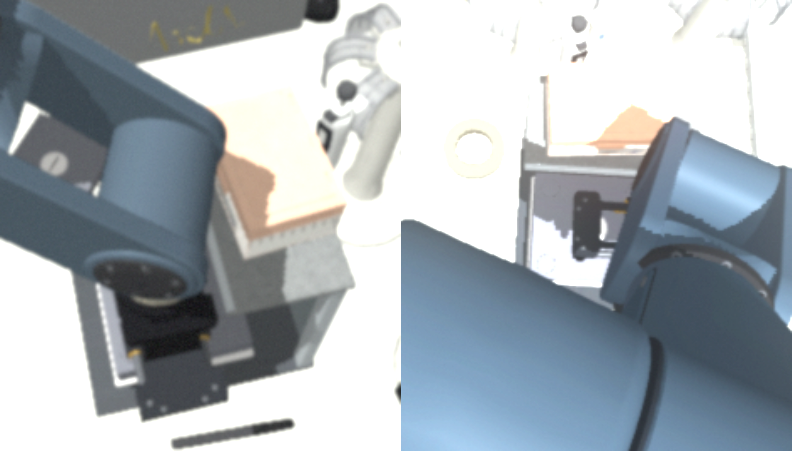

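The wrist housing at side (222,135) and top (680,120) overlaps the tip box in both views. I'll triangulate its height before going on.

Run:
```python
from h import *
a=capture("side");b=capture("top")
for z in np.arange(.2,.5,.04): print(round(z,2),ray(a,313,211,z)[:2].round(3),ray(a,180+205/1.67,130+290/1.67,z)[:2].round(3),ray(b,384,152,z)[:2].round(3))
for st in (60,):pass
# arm pose: wrist pitch lines
s=read_state();print(s["tcp_rot"].round(3) if hasattr(s["tcp_rot"],"round") else s["tcp_rot"])
```

```text
0.2 [0.668 0.007] [ 0.603 -0.141] [ 0.688 -0.175]
0.24 [ 0.658 -0.015] [ 0.597 -0.155] [ 0.675 -0.164]
0.28 [ 0.649 -0.038] [ 0.591 -0.169] [ 0.661 -0.153]
0.32 [ 0.639 -0.06 ] [ 0.586 -0.183] [ 0.648 -0.142]
0.36 [ 0.629 -0.083] [ 0.58  -0.197] [ 0.635 -0.132]
0.4 [ 0.62  -0.105] [ 0.574 -0.211] [ 0.621 -0.121]
0.44 [ 0.61  -0.128] [ 0.568 -0.225] [ 0.608 -0.11 ]
0.48 [ 0.601 -0.151] [ 0.562 -0.239] [ 0.594 -0.1  ]
[[-0.999  0.055 -0.001]
 [ 0.055  0.999  0.   ]
 [ 0.001  0.    -1.   ]]
```

The wrist fork is about 0.42 m up, and its underside stays above the 0.305 m tip box, so there is clearance. I'll move back a bit more and lower.

Request:
jog_arm:
  delta_pos:
    - [0.4, -0.1, 0]
    - [0.8, -0.1, 0]
    - [0.8, -0.1, -0.5]
    - [0.8, -0.1, -1.0]
    - [0.8, -0.1, -1.4]
    - [0.8, -0.1, -1.6]
    - [0.8, -0.1, -1.8]
    - [0.8, -0.1, -2.0]
    - [0.8, -0.1, -2.0]
  turn: [0, 0, 0, 0, 0, 0, 0, 0, 0]
  grip: [1, 1, 1, 1, 1, 1, 1, 1, 1]

```text
time_s: 12.02
position: [0.5667, -0.1435, 0.083]
tcp_rot: [[-0.999, 0.055, -0.0], [0.055, 0.999, 0.0], [0.0, 0.0, -1.0]]
force: [0.6, 0.2, 0.3]
opening: 0.002
grasp_force: 0.0
```

Request:
jog_arm:
  delta_pos:
    - [0, 0, -0.1]
    - [0, 0, -0.2]
    - [0, 0, -0.3]
    - [0, 0, -0.4]
    - [0, 0, -0.4]
  turn: [0, 0, 0, 0, 0]
  grip: [1, 1, 1, 1, 1]

```text
time_s: 12.65
position: [0.5668, -0.1435, 0.0792]
tcp_rot: [[-0.999, 0.055, 0.0], [0.055, 0.999, -0.0], [-0.0, -0.0, -1.0]]
force: [-0.2, 0.8, 0.8]
opening: 0.001
grasp_force: 0.7
```

Request:
jog_arm:
  delta_pos:
    - [0, 0, -0.1]
    - [0, 0, -0.2]
    - [0, 0, -0.3]
    - [0, 0, -0.4]
    - [0, 0, -0.4]
  turn: [0, 0, 0, 0, 0]
  grip: [1, 1, 1, 1, 1]

```text
time_s: 13.28
position: [0.567, -0.1436, 0.078]
tcp_rot: [[-0.999, 0.054, 0.001], [0.054, 0.999, -0.001], [-0.001, -0.001, -1.0]]
force: [-4.2, 1.5, 18.9]
opening: 0.003
grasp_force: 9.4
```

Request:
jog_arm:
  delta_pos:
    - [0, 0, -0.05]
    - [0, 0, -0.1]
    - [0, 0, -0.15]
    - [0, 0, -0.2]
    - [0, 0, -0.2]
  turn: [0, 0, 0, 0, 0]
  grip: [1, 1, 1, 1, 1]

```text
time_s: 13.9
position: [0.5671, -0.1437, 0.0768]
tcp_rot: [[-0.999, 0.054, 0.002], [0.054, 0.999, -0.001], [-0.002, -0.001, -1.0]]
force: [-6.4, 1.6, 23.6]
opening: 0.009
grasp_force: 11.7
```

Still sinking, slowly and under light force. Carry on.

Request:
jog_arm:
  delta_pos:
    - [0, 0, -0.05]
    - [0, 0, -0.1]
    - [0, 0, -0.15]
    - [0, 0, -0.2]
    - [0, 0, -0.2]
  turn: [0, 0, 0, 0, 0]
  grip: [1, 1, 1, 1, 1]

```text
time_s: 14.52
position: [0.5672, -0.1438, 0.076]
tcp_rot: [[-0.999, 0.054, 0.002], [0.054, 0.999, -0.002], [-0.002, -0.001, -1.0]]
force: [-6.6, 2.2, 29.4]
opening: 0.009
grasp_force: 15.0
```

Request:
jog_arm:
  delta_pos:
    - [0, 0, -0.05]
    - [0, 0, -0.1]
    - [0, 0, -0.15]
    - [0, 0, -0.15]
  turn: [0, 0, 0, 0]
  grip: [1, 1, 1, 1]

```text
time_s: 15.02
position: [0.5673, -0.1439, 0.0757]
tcp_rot: [[-0.999, 0.054, 0.003], [0.054, 0.999, -0.002], [-0.003, -0.002, -1.0]]
force: [-9.0, 3.5, 37.6]
opening: 0.004
grasp_force: 18.8
```

Request:
jog_arm:
  delta_pos:
    - [0, 0, -0.05]
    - [0, 0, -0.1]
    - [0, 0, -0.1]
  turn: [0, 0, 0]
  grip: [1, 1, 1]

```text
time_s: 15.4
position: [0.5673, -0.1439, 0.0757]
tcp_rot: [[-0.999, 0.054, 0.003], [0.054, 0.999, -0.002], [-0.003, -0.002, -1.0]]
force: [-10.4, 2.9, 43.5]
opening: 0.003
grasp_force: 21.6
```

Request:
jog_arm:
  delta_pos:
    - [0, 0, 1]
    - [0, 0, 3.2]
    - [0.3, 5.7, 3.2]
    - [0.6, 11.4, 3.2]
    - [0.6, 11.4, 2.6]
    - [0.6, 11.4, 2.0]
    - [0.6, 11.4, 1.7]
    - [0.6, 11.4, 1.5]
    - [0.6, 11.4, 1.3]
    - [0.6, 11.4, 1.1]
    - [0.6, 11.4, 1.1]
  turn: [0, 0, 0, 0, 0, 0, 0, 0, 0, 0, 0]
  grip: [1, 1, 1, 1, 1, 1, 1, 1, 1, 1, 1]

```text
time_s: 16.77
position: [0.5728, -0.0298, 0.0795]
tcp_rot: [[-0.999, 0.055, 0.0], [0.055, 0.999, -0.0], [-0.0, -0.0, -1.0]]
force: [-0.0, -0.6, 0.7]
opening: 0.006
grasp_force: 0.2
```

Request:
jog_arm:
  delta_pos:
    - [0, 0, -0.1]
    - [0, 0, -0.2]
    - [0, 0, -0.3]
    - [0, 0, -0.4]
    - [0, 0, -0.5]
    - [0, 0, -0.5]
  turn: [0, 0, 0, 0, 0, 0]
  grip: [1, 1, 1, 1, 1, 1]

```text
time_s: 17.52
position: [0.5731, -0.0297, 0.0774]
tcp_rot: [[-0.999, 0.054, 0.002], [0.054, 0.999, -0.001], [-0.002, -0.001, -1.0]]
force: [-4.2, -0.0, 16.5]
opening: 0.007
grasp_force: 8.6
```

Request:
jog_arm:
  delta_pos:
    - [0, 0, -0.1]
    - [0, 0, -0.15]
    - [0, 0, -0.2]
    - [0, 0, -0.25]
    - [0, 0, -0.3]
    - [0, 0, -0.3]
  turn: [0, 0, 0, 0, 0, 0]
  grip: [1, 1, 1, 1, 1, 1]

```text
time_s: 18.27
position: [0.5732, -0.0296, 0.0754]
tcp_rot: [[-0.999, 0.054, 0.002], [0.054, 0.999, -0.001], [-0.002, -0.001, -1.0]]
force: [-5.4, 0.7, 23.6]
opening: 0.006
grasp_force: 11.8
```

Request:
jog_arm:
  delta_pos:
    - [0, 0, -0.1]
    - [0, 0, -0.15]
    - [0, 0, -0.2]
    - [0, 0, -0.25]
    - [0, 0, -0.25]
  turn: [0, 0, 0, 0, 0]
  grip: [1, 1, 1, 1, 1]

```text
time_s: 18.9
position: [0.5733, -0.0297, 0.0752]
tcp_rot: [[-0.999, 0.054, 0.003], [0.054, 0.999, -0.001], [-0.003, -0.001, -1.0]]
force: [-9.7, 0.7, 39.4]
opening: 0.005
grasp_force: 19.2
```

Request:
jog_arm:
  delta_pos:
    - [0, 0, 1]
    - [0, 0, 3]
    - [-4, 0, 4]
    - [-9, 0, 7]
    - [-14, 0, 12]
    - [-16, 5, 17]
    - [-18, 10, 18]
    - [-19, 15, 18]
    - [-20, 20, 18]
    - [-21, 25, 18]
    - [-21, 25, 18]
    - [-21, 25, 18]
  turn: [0, 0, 0, 0, 0, 0, 0, 0, 0, 0, 0, 0]
  grip: [1, 1, 1, 1, 1, 1, 1, 1, 1, 1, 1, 1]

```text
time_s: 20.4
position: [0.3625, 0.2203, 0.2488]
tcp_rot: [[-0.999, 0.053, -0.0], [0.053, 0.999, -0.001], [0.0, -0.001, -1.0]]
force: [-0.4, -0.5, 0.4]
opening: 0.005
grasp_force: 0.0
```

Run:
```python
from h import *
a=capture("side");A=crop(a,215,240,160,150,5,0)
cv2.imwrite("pics/p4.png",A[:600,:800]);b=capture("top")
B=crop(b,280,150,125,125,4,0);cv2.imwrite("pics/p5.png",B);s=read_state();print(s["force"],s["position"])
```

```text
[0.4855557  0.42369819 0.38607847] [0.36298477 0.21952226 0.24890315]
```

View pics/p4.png

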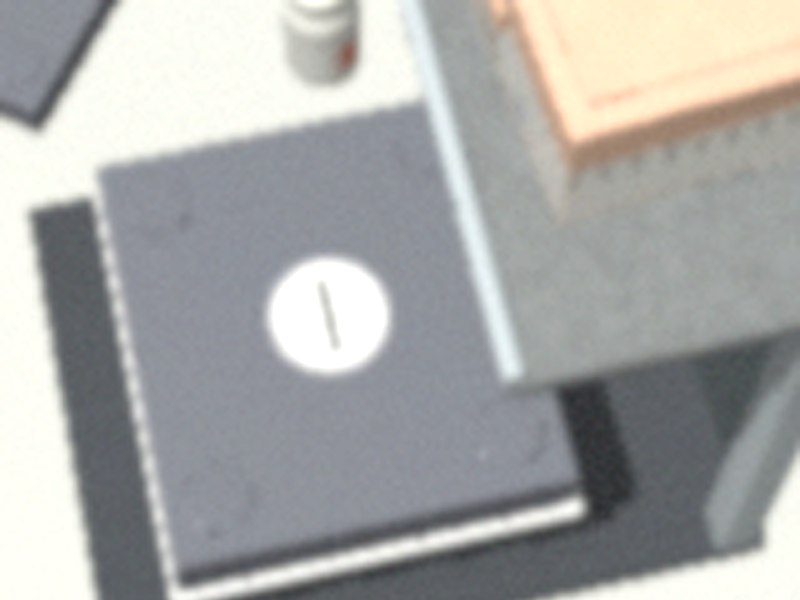

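View pics/p5.png

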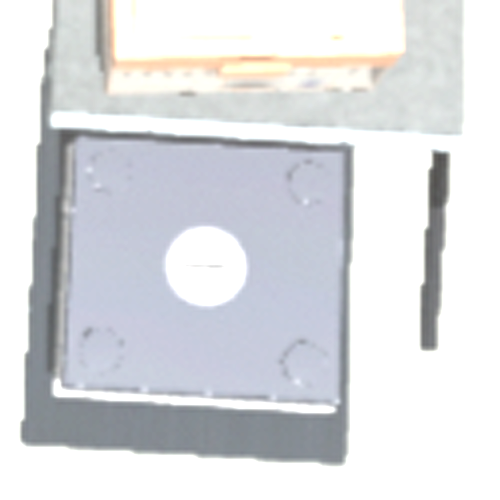

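The lid looks level: an even white flange strip with no black band on the right and front, the label at side (328,315), and the bottle and marker untouched. RL is hidden by the deck, so I'll check by touch, FL first.

Request:
jog_arm:
  delta_pos:
    - [3.5, -5, 0]
    - [7, -10, 0]
    - [10.5, -15, 0]
    - [14, -20, 0]
    - [17.4, -24.8, 0]
    - [17.4, -24.8, -5]
    - [17.4, -24.8, -10]
    - [17.4, -24.8, -15]
    - [17.4, -24.8, -16.4]
    - [17.4, -24.8, -16.8]
    - [17.4, -24.8, -17.1]
    - [17.4, -24.8, -17.1]
  turn: [0, 0, 0, 0, 0, 0, 0, 0, 0, 0, 0, 0]
  grip: [1, 1, 1, 1, 1, 1, 1, 1, 1, 1, 1, 1]

```text
time_s: 22.0
position: [0.5378, -0.0277, 0.0794]
tcp_rot: [[-0.999, 0.054, 0.003], [0.054, 0.999, -0.001], [-0.003, -0.001, -1.0]]
force: [0.7, -0.3, -0.5]
opening: 0.005
grasp_force: 0.0
```

Request:
jog_arm:
  delta_pos:
    - [0, 0, -0.05]
    - [0, 0, -0.1]
    - [0, 0, -0.15]
    - [0, 0, -0.2]
    - [0, 0, -0.2]
  turn: [0, 0, 0, 0, 0]
  grip: [1, 1, 1, 1, 1]

```text
time_s: 22.62
position: [0.537, -0.0275, 0.0774]
tcp_rot: [[-0.999, 0.054, 0.001], [0.054, 0.999, -0.0], [-0.001, -0.0, -1.0]]
force: [-2.8, -0.0, 8.1]
opening: 0.006
grasp_force: 4.7
```

Request:
jog_arm:
  delta_pos:
    - [0, 0, -0.05]
    - [0, 0, -0.1]
    - [0, 0, -0.15]
    - [0, 0, -0.2]
    - [0, 0, -0.25]
    - [0, 0, -0.25]
  turn: [0, 0, 0, 0, 0, 0]
  grip: [1, 1, 1, 1, 1, 1]

```text
time_s: 23.38
position: [0.5371, -0.0275, 0.0773]
tcp_rot: [[-0.999, 0.054, 0.002], [0.054, 0.999, -0.001], [-0.002, -0.001, -1.0]]
force: [-6.2, 1.9, 26.9]
opening: 0.002
grasp_force: 13.3
```

Request:
jog_arm:
  delta_pos:
    - [0, 0, 1]
    - [0, 0, 2.5]
    - [-0.3, -5.5, 2.5]
    - [-0.6, -11, 2.5]
    - [-0.6, -11, 1.5]
    - [-0.6, -11, 0.8]
    - [-0.6, -11, 0.5]
    - [-0.6, -11, 0.35]
    - [-0.6, -11, 0.25]
    - [-0.6, -11, 0.25]
  turn: [0, 0, 0, 0, 0, 0, 0, 0, 0, 0]
  grip: [1, 1, 1, 1, 1, 1, 1, 1, 1, 1]

```text
time_s: 24.62
position: [0.5299, -0.1359, 0.0775]
tcp_rot: [[-0.999, 0.052, -0.002], [0.052, 0.999, 0.0], [0.002, 0.0, -1.0]]
force: [-3.8, -0.2, 10.6]
opening: 0.005
grasp_force: 5.7
```

Request:
jog_arm:
  delta_pos:
    - [0, 0, -0.05]
    - [0, 0, -0.1]
    - [0, 0, -0.15]
    - [0, 0, -0.2]
    - [0, 0, -0.25]
    - [0, 0, -0.25]
  turn: [0, 0, 0, 0, 0, 0]
  grip: [1, 1, 1, 1, 1, 1]

```text
time_s: 25.38
position: [0.53, -0.136, 0.0773]
tcp_rot: [[-0.999, 0.052, -0.001], [0.052, 0.999, -0.0], [0.001, -0.0, -1.0]]
force: [-8.4, 1.1, 26.7]
opening: 0.005
grasp_force: 13.9
```

All four corners check out: FL and FR are firm at 77.3 mm and the rear-left plate at 75.2 mm. Retreat and hand in.

Request:
jog_arm:
  delta_pos:
    - [0, 0, 1]
    - [0, 0, 4]
    - [-3, 0, 8]
    - [-7, 4, 13]
    - [-10, 9, 17]
    - [-12, 14, 17]
    - [-12, 14, 17]
    - [-12, 14, 17]
  turn: [0, 0, 0, 0, 0, 0, 0, 0]
  grip: [1, 1, 1, 1, 1, 1, 1, 1]

```text
time_s: 26.38
position: [0.4108, 0.0033, 0.2437]
tcp_rot: [[-0.999, 0.052, 0.001], [0.052, 0.999, -0.001], [-0.001, -0.001, -1.0]]
force: [0.7, -0.5, -0.5]
opening: 0.005
grasp_force: 0.0
```

```bash
python3 -c "
from rig import *
print(read_state()['force']);print(hand_in())"
```

```text
[ 0.66124633 -0.48292738 -0.49445688]
the job is handed in; nothing more can be done
None
```

Job handed in, no verdict shown: the lid measured flat (front discs firm at 77.3 mm; rear seating inferred from firm stops just ahead of the deck, since the deck hides the rear-left corner), with no force reading over 44 N and no bystander touched; but `jog_arm` can't tilt the tool, so I levered the two rear corners down with a vertical tool instead of leaning in under the deck.

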